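# Hold the cover of a board test box open

## Robot

A 7-joint arm with a two-finger parallel gripper is mounted at the origin on the work surface. World frame = base frame: x ahead of the robot, y to its left, z up, the work surface at z = 0. Lengths are in m, angles in degrees, forces in N, time in s.
With the tool pointing down it reaches from about 0.425 to 0.875 m from the base axis. Payload 4.7 kg.
Tool frame: the origin (TCP) lies midway between the tips of the shut fingers; the grasp point (between the pads) lies 19 mm behind it; z points along the fingers, x is the direction in which the jaws open and shut, and the axes are right-handed (so a half turn about z gives the same grasp; the last joint's range is limited). The gripper opens to 87 mm and grips with 3 to 60 N. Pads are 19 mm wide; open, the fingers measure 117 mm over their backs; the gripper's body (75 mm by 190 mm) begins 51 mm behind the grasp point.
Start: joints at [-65.77, 18.392, -4.016, 83.108, 1.295, 78.541, -3.26], TCP at [0.258, 0.596, 0.223] pointing down, gripper open.
Joint ranges: [-163.93, 163.93], [-17.29, 119.83], [-79.2, 71.16], [3.27, 140.29], [-89.18, 269.18], [5.43, 117.66], [-154.24, 154.24]. Speed limits (degrees/s): [147.25, 147.25, 180, 180, 180, 180, 180].

## Interface

Orientations are given as [roll, pitch, yaw] about the fixed x, y, z axes, in that order (R = Rz(yaw) Ry(pitch) Rx(roll)).
In Python, from cell import env gives the robot as it stands.
- The arm moves only by the tool carry_out, never from a script. Its argument "plan" is a list of rows, each an object with "grip": the closure, from 0 (fully open) to 1 (shut); "dp": the shift along the tool's x, y, z in m, a list of three; "rotation": the turn, a rotation vector about the tool's x, y, z in degrees, a list of three. In form: [{"grip": grip, "dp": [dx, dy, dz], "rotation": [wx, wy, wz]}, ...]. A call has 1 to 8 rows; each row shifts and turns the pose as measured when the row begins, along the tool's axes as they then stand; what a row does not reach is not made up. A row lasts 1/12 s, in which the tool goes at most 41.7 mm and 7.16 degrees, less where a joint would pass 70% of its speed; a pose out of reach is approached as far as the arm can. A call is refused whole if a number of a shift passes 0.0417 or a number of a turn 7.16, either way. A call with a gripper value outside its range is refused whole. The fingers move at their own pace and stop on an object; "force" is the grip in N (left out, the last holds). Time passes only in rows, so rows that do not move let the fingers close. It gives the time, the measured TCP pose, the force and the opening at its end, in the units of the state.
- env.get_obs(): the state, without advancing time (a new reading comes with each control period).
- env.read_camera(name): name is "scene" or "top" or "wrist"; returns the picture (480x640x3 uint8, red, green, blue); there is no depth.
- env.camera_params(name): a dict with "fx", "fy", "cx", "cy" (pixels), "R" (3x3) and "t" (3): a world point X has camera coordinates R X + t. Camera axes: x right, y down, z forward; pixel columns grow to the right and rows downward; lengths in m; the calibration is good to about 2 mm. The wrist camera is an equidistant fisheye: a pixel r from the principal point sees the ray r / f radians off the axis. A picture is of the moment at which its call begins: read the wrist's pose just before it. camera_params takes no time and is no camera call; for the wrist camera it gives the pose at the moment of the call.
- env.sign_off(): hands the job in, once; it reports no verdict.
The state is a dict: "time_s": time; "qpos": joint angles; "joint_velocities": joint speeds; "effort": joint torques, N m; "tool_pos": TCP position; "tool_rot": TCP orientation; "force": force on the tool from outside, world axes, zero at the start; "wrist_torque": the same for the moment, N m; "grip_width": finger opening in m.
Only numpy, scipy, OpenCV 4.12 (cv2) and the standard library are available. Lean on these libraries where they do the work, as an engineer would, in place of code of your own. Each camera call takes 0.05 s, during which the arm holds its last target. There are 200 camera calls.

## Task

A colleague needs to get at the circuit board inside the test box. Nobody can see whether the cover's latch has caught, so first give the cover an upward tug by its T-handle, without turning the handle; if it is caught, release it by turning the T-handle a quarter turn anticlockwise (seen from above). Then lift the cover about 45 degrees open and finish while holding it there, still in the gripper and steady, without disturbing the things lying around the box.

Things in the scene. Friction and masses are not known exactly. Their poses are not given: they have to be found in the camera images.
- testbox: Grey sheet-metal test box for circuit boards, fixed on the bench: 260 mm (its x) by 300 mm (its y), rim 90 mm high. Origin under its centre, on the bench; z up; +x points from the cover's hinge to the latch, away from the robot (within 23 degrees). The flat cover lies on the rim, its top 94 mm above the bench; a 12 mm turned-down edge hangs 5 mm outside the walls.
- cover_hinge (a point): Middle of the cover's hinge line, on the rim on the robot's side of the box: 130 mm from the box's centre towards its -x, 90 mm high. The hinge line runs along the box's y. Fixed to the box, axes as the box's.
- cover (a joint): Opening angle of the cover, rad: 0 shut, grows as the far edge rises (turning about the box's -y), stop at 1.9. Cover and handle weigh 0.38 to 0.6 kg: 2.5 to 4.5 N to lift at the handle; it falls shut if let go. A caught cover has play: it rises about 5 mm at the handle (0.02 rad), then stops hard; a free one goes on rising.
- handle_grip (a point): Middle of the black T-handle's upright flat-sided blade, on its turning axis, 27 mm above the cover's top, 205 mm from the hinge line, on the box's centre line (box x = +75 mm). Blade 64 mm long (point x), 13 mm thick (point y: grip across it), 22 mm high, from 16 to 38 mm above the cover, on a round 16 mm stem. Its z: turning axis, square to the cover. Turns with the handle.
- handle (a joint): Turn of the T-handle, rad: 0 = blade along the box's x, where it starts (within 0.12) whether the latch has caught or not; grows anticlockwise seen from above, stop at 1.57. Stays where left, takes 0.1 N m. A caught latch is free from about 0.95 on. The handle does not tell if it is caught: the keeper inside may have slipped aside, and then the cover is free as it stands.
- iron_stand: Bystander: blue soldering-iron stand, 110 x 80 mm, about 180 mm high with the iron in its coil, beside the box. Origin under its centre.
- solder_reel: Bystander: reel of solder standing on its flange, 60 mm across, 46 mm high. Origin under its centre.
- spare_board: Bystander: spare circuit board lying flat, 90 x 130 mm. Origin under its centre.
- screwdriver: Bystander: red-handled screwdriver, 160 mm long, lying on the bench beside the box.

How it is judged (in metres and radians):
On the way:
1. the cover is tugged up by its play (at least about 1.6 mm at the handle) while the T-handle has not been turned (value of joint cover above 0.008 rad and value of joint handle below 0.3 rad), for 0.1 s.
At the end, for the whole second after the job is handed in: The cover stands 0.55 to 1.05 rad (about 32 to 60 degrees) open, still (under 0.05 rad/s), carried by the gripper's fingers (contact over 0.5 N) (value of joint cover between 0.55 and 1.05 rad and velocity of joint cover between -0.05 and 0.05 rad/s and contact force between the fingers and testbox above 0.5 N); the arm keeps its last pose, push and grip.
It fails at once if a bystander is shifted by more than 30 mm (distance of any of iron_stand, solder_reel, spare_board, screwdriver from where it was at the start of the episode above 0.03 m).
It also fails if it takes over 42 s, if anything falls off the work surface, if the arm or the gripper's body presses on something with over 40 N, if the wrist force passes 120 N, or if a joint passes its speed limit or range.

## Working session

There is one attempt and no reset: what is moved stays moved. The work goes in short steps, Python scripts to look and compute and a tool call to move; the robot and the scene stay as the last step left them, time stands still between calls to the robot, and variables do not carry over. Pictures are saved under pics/ and viewed, about 8 in all and at most 12, crops included, and the job is handed in when it is done.

Besides the shell and the picture viewer there is one more tool, called after ">>>" by a JSON object that holds its "fn" and its "kwargs". carry_out: Moves the arm, as the interface text tells. Its arguments: {"type":"object","properties":{"plan":{"type":"array","items":{"type":"object","properties":{"grip":{"type":"number"},"dp":{"type":"array","items":{"type":"number"}},"rotation":{"type":"array","items":{"type":"number"}}}}},"force":{"type":"number"}},"required":["plan"]}

```bash
mkdir -p pics; ls
python3 - <<'E'
from cell import env
import cv2
for n in ["scene","top"]:
    cv2.imwrite(f"pics/{n}0.png",env.read_camera(n)[:,:,::-1]); p=env.camera_params(n); print(n,p)
print(env.get_obs())
E
```

```text
pics
scene {'fx': 474.5285476654586, 'fy': 474.5285476654586, 'cx': 322.34711503373757, 'cy': 242.89606809752684, 'R': array([[ 0.05003443,  0.99858135, -0.01821636],
       [ 0.80517823, -0.05112184, -0.59082533],
       [-0.59091841,  0.01489419, -0.80659382]]), 't': array([-0.05138699, -0.38648069,  1.29679086])}
top {'fx': 436.0915767927276, 'fy': 436.0915767927276, 'cx': 315.1185971633307, 'cy': 241.68893607056347, 'R': array([[ 0.00371434, -0.99972318,  0.02323276],
       [-0.99879982, -0.00484356, -0.04873876],
       [ 0.0488378 , -0.02302384, -0.99854132]]), 't': array([0.01381597, 0.56551329, 0.91675514])}
{'time_s': 0.1, 'qpos': array([-65.76915278,  18.43451203,  -4.01520242,  83.1663254 ,
         1.29649616,  78.5395104 ,  -3.25888573]), 'joint_velocities': array([ 0.10319929, -0.17462731,  0.06147767, -0.21170122, -0.00112314,
       -0.04299515, -0.02110469]), 'effort': array([-1.03146423e-03, -4.92572951e+01, -4.06069402e-01, -3.13393199e+01,
       -6.40907488e-02,  3.95360647e-02,  6.62878324e-05]), 'tool_pos': array([0.25825392, 0.59597839, 0.22158814]), 'tool_rot': array([1.79993128e+02, 9.50388911e-02, 6.65798070e+01]), 'force': array([-0.01587419,  0.41854975, -0.03187892]), 'wrist_torque': array([ 0.04354515, -0.03733966,  0.00481239]), 'grip_width': 0.08720251454298673}
```

View pics/top0.png

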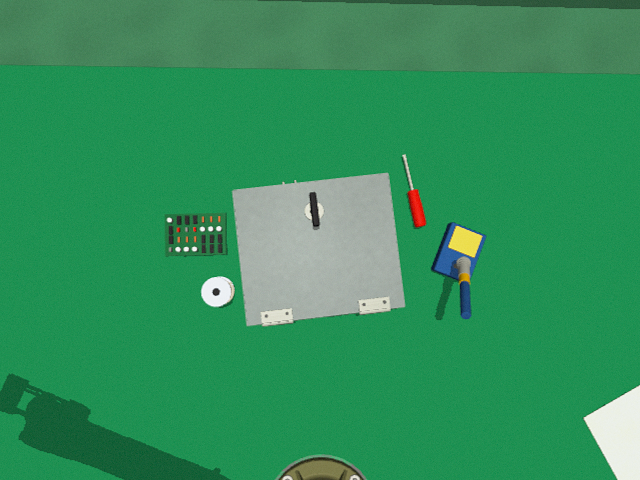

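View pics/scene0.png

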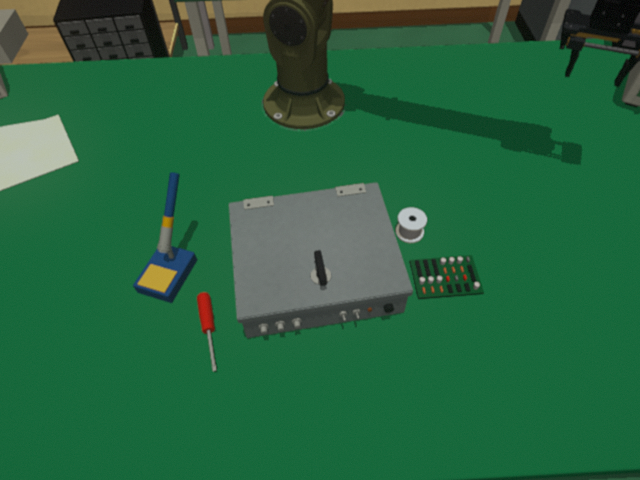

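The top view shows the cover with corners at about (233,190), (388,174), (405,306) and (246,325). The black blade runs from (313,193) to (317,226). The stand and screwdriver are on the right (-y), and the reel and board on the left.

```bash
cat > h.py <<'E'
import numpy as np,cv2
from cell import env
def ray(n,u,v):
    p=env.camera_params(n); R,t=p["R"],p["t"]
    return -R.T@t, R.T@np.array([(u-p["cx"])/p["fx"],(v-p["cy"])/p["fy"],1])
def onplane(n,u,v,z):
    o,d=ray(n,u,v); return o+d*(z-o[2])/d[2]
E
python3 - <<'E'
from h import *
im=cv2.imread("pics/top0.png"); hsv=cv2.cvtColor(im,cv2.COLOR_BGR2HSV)
m=((hsv[...,1]<45)&(hsv[...,2]>90)).astype(np.uint8); m[:150]=0;m[350:]=0;m[:,:230]=0;m[:,430:]=0
c=max(cv2.findContours(m,0,2)[0],key=cv2.contourArea); 
r=cv2.minAreaRect(c); b=cv2.boxPoints(r); print(r)
for q in b: print(q,onplane("top",*q,0.094).round(4))
q=onplane("top",*r[0],.094);print("cover centre",q)
k=(hsv[...,2]<60).astype(np.uint8); k[:185]=0;k[235:]=0;k[:,:295]=0;k[:,335:]=0
c=max(cv2.findContours(k,0,2)[0],key=cv2.contourArea); r=cv2.minAreaRect(c);print(r)
b=cv2.boxPoints(r)
B=[onplane("top",*q,.132) for q in b]
print(np.round(B,4)); print("blade",onplane("top",*r[0],.13))
for u,v in [(404,155),(424,226),(465,315),(435,272),(455,222)]: print(u,v,onplane("top",u,v,0 if u!=465 else .15).round(3))
E
```

```text
((317.6849365234375, 248.28494262695312), (141.25558471679688, 159.01869201660156), 83.1300048828125)
[230.29819 187.6749 ] [0.6663 0.1841 0.094 ]
[388.17514 168.65358] [ 0.7065 -0.1255  0.094 ]
[405.0717 308.895 ] [ 0.4316 -0.1573  0.094 ]
[247.19473 327.91632] [0.3948 0.1481 0.094 ]
cover centre [0.54867996 0.0130429  0.094     ]
((313.82318115234375, 209.4085235595703), (33.46075439453125, 6.405029773712158), 83.6598129272461)
[[0.6506 0.0311 0.132 ]
 [0.652  0.0192 0.132 ]
 [0.5896 0.0121 0.132 ]
 [0.5882 0.024  0.132 ]]
blade [0.62027409 0.02157224 0.13      ]
404 155 [ 0.758 -0.179  0.   ]
424 226 [ 0.602 -0.222  0.   ]
465 315 [ 0.427 -0.254  0.15 ]
435 272 [ 0.501 -0.245  0.   ]
455 222 [ 0.611 -0.29   0.   ]
```

>>> {"fn": "carry_out", "kwargs": {"plan": [{"grip": 0,"dp": [-0.0226,0.033,0],"rotation": [0,0,0]},{"grip": 0,"dp": [-0.0226,0.033,0],"rotation": [0,0,0]},{"grip": 0,"dp": [-0.0226,0.033,0],"rotation": [0,0,0]},{"grip": 0,"dp": [-0.0226,0.033,0],"rotation": [0,0,0]},{"grip": 0,"dp": [-0.0226,0.033,0],"rotation": [0,0,0]},{"grip": 0,"dp": [-0.0226,0.033,0],"rotation": [0,0,0]},{"grip": 0,"dp": [-0.0226,0.033,0],"rotation": [0,0,0]},{"grip": 0,"dp": [-0.0226,0.033,0],"rotation": [0,0,0]}]}}

```text
time_s: 0.77
tool_pos: [0.4249, 0.3242, 0.2144]
tool_rot: [-179.5, 0.4, 67.9]
force: [0.1, 0.6, 0.1]
grip_width: 0.0869
```

```bash
cat >> h.py <<'E'
from scipy.spatial.transform import Rotation as Ro
H=np.array([0.546-.13*np.cos(np.radians(7)),0.0125-.13*np.sin(np.radians(7)),.09])
def goto(T,R):
    "T: target TCP, R: target Rotation -> remaining shift and turn in tool axes"
    o=env.get_obs(); R0=Ro.from_euler('xyz',o["tool_rot"],degrees=True)
    print("t",o["time_s"],"pos",o["tool_pos"].round(4),"rpy",o["tool_rot"].round(1),"F",o["force"].round(1),"w",o["grip_width"].round(4),"q",o["qpos"].round(0))
    print("dp tool",R0.inv().apply(np.array(T)-o["tool_pos"]).round(4),"rot",(R0.inv()*R).as_rotvec(degrees=True).round(1))
E
python3 -c "
from h import *
goto([.62,.0215,.222],Ro.from_euler('xyz',[180,0,-83],degrees=True))"
```

```text
Traceback (most recent call last):
  File "h.py", line 13, in goto
    print("t",o["time_s"],"pos",o["tool_pos"].round(4),"rpy",o["tool_rot"].round(1),"F",o["force"].round(1),"w",o["grip_width"].round(4),"q",o["qpos"].round(0))
                                                                                                                ^^^^^^^^^^^^^^^^^^^^^
AttributeError: 'float' object has no attribute 'round'
```

>>> {"fn": "carry_out", "kwargs": {"plan": [{"grip": 0,"dp": [-0.023,0.033,-0.002],"rotation": [0,0,0]},{"grip": 0,"dp": [-0.023,0.033,-0.002],"rotation": [0,0,0]},{"grip": 0,"dp": [-0.023,0.033,-0.002],"rotation": [0,0,0]},{"grip": 0,"dp": [-0.023,0.033,-0.002],"rotation": [0,0,0]},{"grip": 0,"dp": [-0.023,0.033,-0.002],"rotation": [0,0,0]},{"grip": 0,"dp": [-0.023,0.033,-0.002],"rotation": [0,0,0]},{"grip": 0,"dp": [-0.023,0.033,-0.002],"rotation": [0,0,0]},{"grip": 0,"dp": [-0.023,0.033,-0.002],"rotation": [0,0,0]}]}}

```text
time_s: 1.43
tool_pos: [0.6017, 0.0421, 0.2271]
tool_rot: [-179.3, 0.5, 68.0]
force: [1.2, 0.4, -0.3]
grip_width: 0.0873
```

>>> {"fn": "carry_out", "kwargs": {"plan": [{"grip": 0,"dp": [0,0,0],"rotation": [0,0,7.1]},{"grip": 0,"dp": [0,0,0],"rotation": [0,0,7.1]},{"grip": 0,"dp": [0,0,0],"rotation": [0,0,7.1]},{"grip": 0,"dp": [0,0,0],"rotation": [0,0,7.1]},{"grip": 0,"dp": [0,0,0],"rotation": [0,0,7.1]},{"grip": 0,"dp": [0,0,0],"rotation": [0,0,7.1]},{"grip": 0,"dp": [0,0,0],"rotation": [0,0,7.1]},{"grip": 0,"dp": [0,0,0],"rotation": [0,0,7.1]}]}}

```text
time_s: 2.1
tool_pos: [0.6039, 0.0234, 0.2229]
tool_rot: [179.5, 1.2, 10.4]
force: [0.6, -0.2, -0.6]
grip_width: 0.0868
```

>>> {"fn": "carry_out", "kwargs": {"plan": [{"grip": 0,"dp": [0,0,0],"rotation": [0,0,7.1]},{"grip": 0,"dp": [0,0,0],"rotation": [0,0,7.1]},{"grip": 0,"dp": [0,0,0],"rotation": [0,0,7.1]},{"grip": 0,"dp": [0,0,0],"rotation": [0,0,7.1]},{"grip": 0,"dp": [0,0,0],"rotation": [0,0,7.1]},{"grip": 0,"dp": [0,0,0],"rotation": [0,0,7.1]},{"grip": 0,"dp": [0,0,0],"rotation": [0,0,7.1]},{"grip": 0,"dp": [0,0,0],"rotation": [0,0,7.1]}]}}

```text
time_s: 2.77
tool_pos: [0.601, 0.0238, 0.2184]
tool_rot: [178.3, 0.5, -46.9]
force: [0.4, -0.2, -0.1]
grip_width: 0.0868
```

```bash
sed -i 's/,"w",o\["grip_width"\].round(4)/,"w",round(o["grip_width"],4)/' h.py
python3 -c "
from h import *
goto([.62,.0215,.222],Ro.from_euler('xyz',[180,0,-83],degrees=True))"
```

```text
t 2.7667 pos [0.601  0.0238 0.2184] rpy [178.3   0.5 -46.9] F [ 0.4 -0.2 -0.1] w 0.0868 q [-35.  16.  37.  90.  -9.  79. -45.]
dp tool [ 0.0146 -0.0122 -0.0041] rot [ 1.8 -0.1 36.1]
```

>>> {"fn": "carry_out", "kwargs": {"plan": [{"grip": 0,"dp": [0,0,-0.0005],"rotation": [0.3,0,7]},{"grip": 0,"dp": [0,0,-0.0005],"rotation": [0.3,0,7]},{"grip": 0,"dp": [0,0,-0.0005],"rotation": [0.3,0,7]},{"grip": 0,"dp": [0,0,-0.0005],"rotation": [0.3,0,7]},{"grip": 0,"dp": [0,0,-0.0005],"rotation": [0.3,0,7]},{"grip": 0,"dp": [0,0,0],"rotation": [0,0,0]}]}}

```text
time_s: 3.27
tool_pos: [0.5989, 0.0242, 0.2176]
tool_rot: [179.4, -0.2, -82.9]
force: [-0.3, -0.3, -0.1]
grip_width: 0.0872
```

Run:
```python
from h import *
p=env.camera_params("wrist"); goto([.62,.0215,.222],Ro.from_euler('xyz',[180,0,-83],degrees=True))
cv2.imwrite("pics/w1.png",env.read_camera("wrist")[:,:,::-1])
print(p)
# predicted pixel of blade ends and centre
for s in (-.032,0,.032):
    X=np.array([.62+s*np.cos(.122),.0215+s*np.sin(.122),.132]); c=p["R"]@X+p["t"]
    th=np.arctan2(np.hypot(c[0],c[1]),c[2]); a=np.arctan2(c[1],c[0]); print(p["cx"]+p["fx"]*th*np.cos(a),p["cy"]+p["fy"]*th*np.sin(a))
```

```text
t 3.2667 pos [0.5989 0.0242 0.2176] rpy [179.4  -0.2 -82.9] F [-0.3 -0.3 -0.1] w 0.0872 q [-40.  15.  42.  92. -10.  77. -80.]
dp tool [ 0.0053 -0.0205 -0.0046] rot [ 0.6 -0.2  0.1]
{'fx': 371.64829954431775, 'fy': 371.64829954431775, 'cx': 321.52645325335436, 'cy': 237.70573631720495, 'R': array([[ 0.12417058, -0.99225954,  0.00163397],
       [-0.94883344, -0.11825411,  0.29279868],
       [-0.29033906, -0.03790735, -0.95617272]]), 't': array([-0.05105948,  0.53711387,  0.56087701])}
328.1948398323404 259.6227382001116
328.557429533325 215.69048165639433
328.87198343079973 169.10099736425062
```

View pics/w1.png

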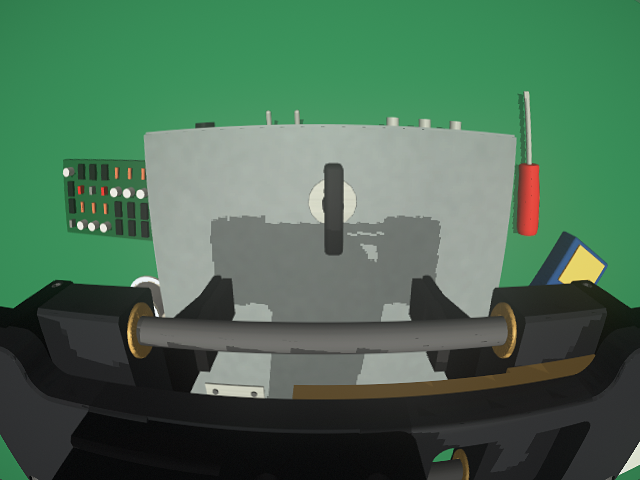

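The wrist view shows the blade from (333,163) to (334,255), about 3 mm further towards -y than I measured from above. It is aligned with the jaws.

>>> {"fn": "carry_out", "kwargs": {"plan": [{"grip": 0,"dp": [0.008,-0.022,0],"rotation": [0.5,0,0]},{"grip": 0,"dp": [0,0,0.02],"rotation": [0,0,0]},{"grip": 0,"dp": [0,0,0.02],"rotation": [0,0,0]},{"grip": 0,"dp": [0,0,0.02],"rotation": [0,0,0]},{"grip": 0,"dp": [0,0,0.01],"rotation": [0,0,0]},{"grip": 0,"dp": [0,0,0],"rotation": [0,0,0]}]}}

```text
time_s: 3.82
tool_pos: [0.623, 0.0202, 0.1446]
tool_rot: [179.9, -0.1, -81.2]
force: [-0.1, 0.1, -0.1]
grip_width: 0.0869
```

```bash
python3 -c "
from h import *
goto([.622,.019,.103],Ro.from_euler('xyz',[180,0,-83],degrees=True))"
```

```text
t 3.8167 pos [0.623  0.0202 0.1446] rpy [ 1.799e+02 -1.000e-01 -8.120e+01] F [-0.1  0.1 -0.1] w 0.0869 q [-37.  21.  40.  94. -14.  70. -75.]
dp tool [0.001  0.0011 0.0416] rot [ 0.1 -0.1  1.8]
```

>>> {"fn": "carry_out", "kwargs": {"plan": [{"grip": 0,"dp": [0.001,0.001,0.015],"rotation": [0,0,1.5]},{"grip": 0,"dp": [0,0,0.014],"rotation": [0,0,0.5]},{"grip": 0,"dp": [0,0,0.01],"rotation": [0,0,0]},{"grip": 0,"dp": [0,0,0.002],"rotation": [0,0,0]},{"grip": 0,"dp": [0,0,0],"rotation": [0,0,0]}]}}

```text
time_s: 4.23
tool_pos: [0.6233, 0.0196, 0.1034]
tool_rot: [-180.0, -0.0, -82.9]
force: [0.4, 0.4, 0.3]
grip_width: 0.0871
```

```bash
python3 -c "
from h import *
goto([.622,.019,.103],Ro.from_euler('xyz',[180,0,-83],degrees=True))
cv2.imwrite('pics/w2.png',env.read_camera('wrist')[:,:,::-1])
"
```

```text
t 4.2333 pos [0.6233 0.0196 0.1034] rpy [-180.    -0.   -82.9] F [0.4 0.4 0.3] w 0.0871 q [-36.  23.  40.  97. -16.  66. -75.]
dp tool [0.0005 0.0014 0.0004] rot [-0.  -0.   0.1]
```

View pics/w2.png

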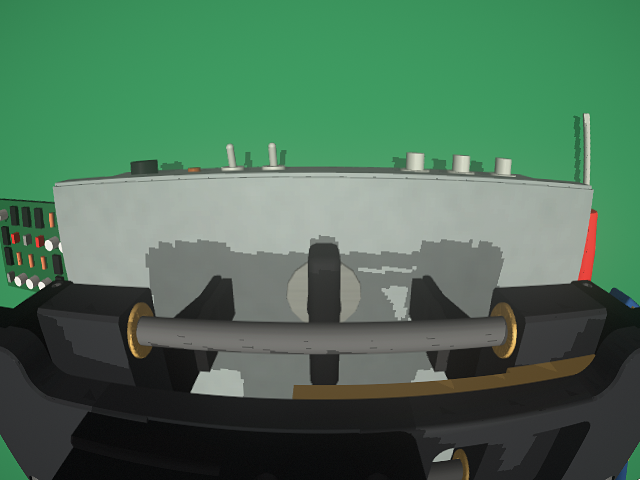

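The blade (centre column 324) sits midway between the fingers (222 and 426), so I'm closing the gripper.

>>> {"fn": "carry_out", "kwargs": {"plan": [{"grip": 1,"dp": [0,0,0],"rotation": [0,0,0]},{"grip": 1,"dp": [0,0,0],"rotation": [0,0,0]},{"grip": 1,"dp": [0,0,0],"rotation": [0,0,0]},{"grip": 1,"dp": [0,0,0],"rotation": [0,0,0]},{"grip": 1,"dp": [0,0,0],"rotation": [0,0,0]},{"grip": 1,"dp": [0,0,0],"rotation": [0,0,0]},{"grip": 1,"dp": [0,0,0],"rotation": [0,0,0]},{"grip": 1,"dp": [0,0,0],"rotation": [0,0,0]}], "force": 35}}

```text
time_s: 4.95
tool_pos: [0.6258, 0.0199, 0.1075]
tool_rot: [-179.6, -0.0, -82.8]
force: [-0.1, -1.0, 0.1]
grip_width: 0.0418
```

```bash
python3 -c "
from h import *
goto([.622,.019,.103],Ro.from_euler('xyz',[180,0,-83],degrees=True))"
```

```text
t 4.95 pos [0.6258 0.0199 0.1075] rpy [-179.6   -0.   -82.8] F [-0.1 -1.   0.1] w 0.0418 q [-36.  23.  40.  96. -16.  66. -75.]
dp tool [0.0004 0.0039 0.0044] rot [-0.4 -0.   0.2]
```

>>> {"fn": "carry_out", "kwargs": {"plan": [{"grip": 1,"dp": [0,0.002,0.003],"rotation": [-0.3,0,0]},{"grip": 1,"dp": [0,0.002,0.002],"rotation": [0,0,0]},{"grip": 1,"dp": [0,0.001,0.001],"rotation": [0,0,0]},{"grip": 1,"dp": [0,0,0.0005],"rotation": [0,0,0]},{"grip": 1,"dp": [0,0,0.0005],"rotation": [0,0,0]},{"grip": 1,"dp": [0,0,0.0005],"rotation": [0,0,0]},{"grip": 1,"dp": [0,0,0.0005],"rotation": [0,0,0]},{"grip": 1,"dp": [0,0,0.0005],"rotation": [0,0,0]}]}}

```text
time_s: 5.62
tool_pos: [0.6205, 0.0183, 0.1004]
tool_rot: [-179.9, -0.0, -82.8]
force: [-2.1, -0.3, 4.7]
grip_width: 0.0143
```

```bash
python3 -c "
from h import *
goto([.622,.019,.103],Ro.from_euler('xyz',[180,0,-83],degrees=True))"
```

```text
t 5.6167 pos [0.6205 0.0183 0.1004] rpy [-179.9   -0.   -82.8] F [-2.1 -0.3  4.7] w 0.0143 q [-36.  23.  40.  97. -16.  65. -75.]
dp tool [-0.0005 -0.0016 -0.0026] rot [-0.1 -0.   0.2]
```

>>> {"fn": "carry_out", "kwargs": {"plan": [{"grip": 1,"dp": [0,0,0],"rotation": [0,0,0]},{"grip": 1,"dp": [0,0,0],"rotation": [0,0,0]},{"grip": 1,"dp": [0,0,0],"rotation": [0,0,0]}]}}

```text
time_s: 5.87
tool_pos: [0.6205, 0.0183, 0.1005]
tool_rot: [-179.9, -0.0, -82.8]
force: [-1.1, -0.9, 3.7]
grip_width: 0.0145
```

>>> {"fn": "carry_out", "kwargs": {"plan": [{"grip": 1,"dp": [0,0,-0.002],"rotation": [0,0,0]},{"grip": 1,"dp": [0,0,-0.002],"rotation": [0,0,0]},{"grip": 1,"dp": [0,0,-0.002],"rotation": [0,0,0]}]}}

```text
time_s: 6.12
tool_pos: [0.6202, 0.0183, 0.104]
tool_rot: [-180.0, -0.1, -82.8]
force: [1.4, -0.4, -3.9]
grip_width: 0.0147
```

>>> {"fn": "carry_out", "kwargs": {"plan": [{"grip": 1,"dp": [0,0,-0.002],"rotation": [0,0,0]},{"grip": 1,"dp": [0,0,-0.002],"rotation": [0,0,0]},{"grip": 1,"dp": [0,0,-0.002],"rotation": [0,0,0]}]}}

```text
time_s: 6.37
tool_pos: [0.62, 0.0182, 0.1056]
tool_rot: [-180.0, -0.2, -82.8]
force: [6.9, -0.9, -16.7]
grip_width: 0.0147
```

>>> {"fn": "carry_out", "kwargs": {"plan": [{"grip": 1,"dp": [0,0,-0.003],"rotation": [0,0,0]},{"grip": 1,"dp": [0,0,-0.003],"rotation": [0,0,0]}]}}

```text
time_s: 6.53
tool_pos: [0.62, 0.0182, 0.1059]
tool_rot: [-180.0, -0.4, -82.8]
force: [9.2, -1.3, -22.2]
grip_width: 0.0148
```

It stopped hard after about 5 mm at 22 N, so the latch has caught. I'll ease down and turn the handle anticlockwise.

>>> {"fn": "carry_out", "kwargs": {"plan": [{"grip": 1,"dp": [0,0,0.002],"rotation": [0,0,0]},{"grip": 1,"dp": [0,0,0.001],"rotation": [0,0,0]},{"grip": 1,"dp": [0,0,0],"rotation": [0,0,0]}], "force": 45}}

```text
time_s: 6.78
tool_pos: [0.6204, 0.0182, 0.1011]
tool_rot: [-180.0, -0.5, -82.8]
force: [2.0, -1.1, -3.4]
grip_width: 0.0144
```

>>> {"fn": "carry_out", "kwargs": {"plan": [{"grip": 1,"dp": [0,0,0],"rotation": [0,0,-6]},{"grip": 1,"dp": [0,0,0],"rotation": [0,0,-6]},{"grip": 1,"dp": [0,0,0],"rotation": [0,0,-6]},{"grip": 1,"dp": [0,0,0],"rotation": [0,0,-6]}]}}

```text
time_s: 7.12
tool_pos: [0.6205, 0.0175, 0.1024]
tool_rot: [179.8, -0.5, -58.0]
force: [1.6, 0.1, -4.1]
grip_width: 0.0145
```

```bash
python3 -c "
from h import *
goto([.620,.0182,.1025],Ro.from_euler('xyz',[180,0,3],degrees=True))"
```

```text
t 7.1167 pos [0.6205 0.0175 0.1024] rpy [179.8  -0.5 -58. ] F [ 1.6  0.1 -4.1] w 0.0145 q [-33.  22.  35.  97. -13.  65. -52.]
dp tool [-0.0009  0.0001 -0.0001] rot [  0.5  -0.4 -61. ]
```

>>> {"fn": "carry_out", "kwargs": {"plan": [{"grip": 1,"dp": [0,0,0],"rotation": [0,0,-6]},{"grip": 1,"dp": [0,0,0],"rotation": [0,0,-6]},{"grip": 1,"dp": [0,0,0],"rotation": [0,0,-6]},{"grip": 1,"dp": [0,0,0],"rotation": [0,0,-6]},{"grip": 1,"dp": [0,0,0],"rotation": [0,0,-6]}]}}

```text
time_s: 7.53
tool_pos: [0.621, 0.017, 0.1049]
tool_rot: [179.7, -0.4, -26.6]
force: [2.5, 0.9, -5.2]
grip_width: 0.0144
```

```bash
python3 -c "
from h import *
print(env.get_obs()['wrist_torque'])
goto([.620,.0182,.1025],Ro.from_euler('xyz',[180,0,3],degrees=True))"
```

```text
[-0.06459477 -0.54371705 -0.10678892]
t 7.5333 pos [0.621  0.017  0.1049] rpy [179.7  -0.4 -26.6] F [ 2.5  0.9 -5.2] w 0.0144 q [-28.  21.  30.  97. -11.  65. -22.]
dp tool [-0.0015 -0.0007  0.0023] rot [  0.4  -0.3 -29.6]
```

>>> {"fn": "carry_out", "kwargs": {"plan": [{"grip": 1,"dp": [0,0,0.001],"rotation": [0,0,-6]},{"grip": 1,"dp": [0,0,0.001],"rotation": [0,0,-6]},{"grip": 1,"dp": [0,0,0.0005],"rotation": [0,0,-6]},{"grip": 1,"dp": [0,0,0.0005],"rotation": [0,0,-6]},{"grip": 1,"dp": [0,0,0],"rotation": [0,0,-5]}]}}

```text
time_s: 7.95
tool_pos: [0.6219, 0.0169, 0.1043]
tool_rot: [179.6, -0.3, 3.8]
force: [1.9, 0.5, -4.6]
grip_width: 0.0148
```

```bash
cat >> h.py <<'E'
def lift(T0,R0,a):
    "TCP pose after opening the cover by a deg from grasp pose T0,R0"
    r=Ro.from_rotvec(-np.radians(a)*np.array([-np.sin(np.radians(7)),np.cos(np.radians(7)),0]))
    return H+r.apply(np.array(T0)-H), r*R0
E
python3 - <<'E'
from h import *
o=env.get_obs(); print(o['wrist_torque'],H)
T0=o['tool_pos'];R0=Ro.from_euler('xyz',o['tool_rot'],degrees=True)
goto(*lift(T0,R0,45))
print("per-4deg step:"); goto(*lift(T0,R0,4))
E
```

```text
[ 0.02732681 -0.57262098 -0.16410585] [ 0.416969   -0.00334301  0.09      ]
t 7.95 pos [0.6219 0.0169 0.1043] rpy [179.6  -0.3   3.8] F [ 1.9  0.5 -4.6] w 0.0148 q [-24.  20.  25.  97.  -9.  65.   6.]
dp tool [-0.0695  0.0049 -0.1417] rot [ 2.5 44.9  0.3]
per-4deg step:
t 7.95 pos [0.6219 0.0169 0.1043] rpy [179.6  -0.3   3.8] F [ 1.9  0.5 -4.6] w 0.0148 q [-24.  20.  25.  97.  -9.  65.   6.]
dp tool [-0.0014  0.0002 -0.0143] rot [0.2 4.  0. ]
```

>>> {"fn": "carry_out", "kwargs": {"plan": [{"grip": 1,"dp": [-0.0003,0,-0.0072],"rotation": [0.1,2,0]},{"grip": 1,"dp": [-0.0003,0,-0.0072],"rotation": [0.1,2,0]},{"grip": 1,"dp": [-0.0003,0,-0.0072],"rotation": [0.1,2,0]},{"grip": 1,"dp": [-0.0003,0,-0.0072],"rotation": [0.1,2,0]}]}}

```text
time_s: 8.28
tool_pos: [0.618, 0.0164, 0.1323]
tool_rot: [180.0, -8.3, 4.0]
force: [1.1, -0.2, -4.8]
grip_width: 0.0141
```

Run:
```python
from h import *
T0=[.6219,.0169,.1043];R0=Ro.from_euler('xyz',[179.6,-.3,3.8],degrees=True)
goto(*lift(T0,R0,8)); goto(*lift(T0,R0,12))
```

```text
t 8.2833 pos [0.618  0.0164 0.1323] rpy [180.   -8.3   4. ] F [ 1.1 -0.2 -4.8] w 0.0141 q [-26.  12.  25. 103.  -7.  58.   5.]
dp tool [-0.      0.     -0.0005] rot [0.  0.  0.3]
t 8.2833 pos [0.618  0.0164 0.1323] rpy [180.   -8.3   4. ] F [ 1.1 -0.2 -4.8] w 0.0141 q [-26.  12.  25. 103.  -7.  58.   5.]
dp tool [-0.0014  0.0002 -0.0149] rot [0.2 4.  0.3]
```

>>> {"fn": "carry_out", "kwargs": {"plan": [{"grip": 1,"dp": [-0.0008,0,-0.0107],"rotation": [0.2,3,0]},{"grip": 1,"dp": [-0.0008,0,-0.0107],"rotation": [0.2,3,0]},{"grip": 1,"dp": [-0.0008,0,-0.0107],"rotation": [0.2,3,0]},{"grip": 1,"dp": [-0.0008,0,-0.0107],"rotation": [0.2,3,0]}]}}

```text
time_s: 8.62
tool_pos: [0.6041, 0.0148, 0.1751]
tool_rot: [-179.1, -20.6, 3.8]
force: [2.1, 0.5, -4.1]
grip_width: 0.0142
```

Run:
```python
from h import *
T0=[.6219,.0169,.1043];R0=Ro.from_euler('xyz',[179.6,-.3,3.8],degrees=True)
goto(*lift(T0,R0,20)); goto(*lift(T0,R0,32))
```

```text
t 8.6167 pos [0.6041 0.0148 0.1751] rpy [-179.1  -20.6    3.8] F [ 2.1  0.5 -4.1] w 0.0142 q [-28.  -1.  25. 113.  -1.  47.   1.]
dp tool [0.0002 0.     0.0014] rot [-0.2 -0.3  0.2]
t 8.6167 pos [0.6041 0.0148 0.1751] rpy [-179.1  -20.6    3.8] F [ 2.1  0.5 -4.1] w 0.0142 q [-28.  -1.  25. 113.  -1.  47.   1.]
dp tool [-0.0069  0.0006 -0.0411] rot [ 0.4 11.7  0.3]
```

>>> {"fn": "carry_out", "kwargs": {"plan": [{"grip": 1,"dp": [-0.0008,0,-0.0105],"rotation": [0,3,0]},{"grip": 1,"dp": [-0.0008,0,-0.0105],"rotation": [0,3,0]},{"grip": 1,"dp": [-0.0008,0,-0.0105],"rotation": [0,3,0]},{"grip": 1,"dp": [-0.0008,0,-0.0105],"rotation": [0,3,0]}]}}

```text
time_s: 8.95
tool_pos: [0.5804, 0.0119, 0.2147]
tool_rot: [-178.7, -33.0, 3.3]
force: [2.6, -0.6, -4.8]
grip_width: 0.0142
```

Run:
```python
from h import *
T0=[.6219,.0169,.1043];R0=Ro.from_euler('xyz',[179.6,-.3,3.8],degrees=True)
goto(*lift(T0,R0,32)); goto(*lift(T0,R0,40))
print(env.get_obs()["qpos"].round(1))
```

```text
t 8.95 pos [0.5804 0.0119 0.2147] rpy [-178.7  -33.     3.3] F [ 2.6 -0.6 -4.8] w 0.0142 q [-27. -14.  21. 124.   8.  37.  -6.]
dp tool [ 0.0005 -0.      0.0045] rot [ 0.3 -0.8  0.1]
t 8.95 pos [0.5804 0.0119 0.2147] rpy [-178.7  -33.     3.3] F [ 2.6 -0.6 -4.8] w 0.0142 q [-27. -14.  21. 124.   8.  37.  -6.]
dp tool [-0.0029  0.0005 -0.0241] rot [0.7 7.2 0.2]
[-26.9 -14.4  21.1 123.9   8.   36.8  -6.2]
```

The cover is about 34° open. Joint 2 is at -14.4°, close to its limit of -17.3°, so I'll go on in small steps.

>>> {"fn": "carry_out", "kwargs": {"plan": [{"grip": 1,"dp": [-0.0004,0,-0.0035],"rotation": [0,0.9,0]},{"grip": 1,"dp": [-0.0004,0,-0.0035],"rotation": [0,0.9,0]}]}}

```text
time_s: 9.12
tool_pos: [0.5742, 0.0111, 0.2224]
tool_rot: [-178.5, -35.1, 3.1]
force: [3.4, 0.7, -4.4]
grip_width: 0.0143
```

Run:
```python
from h import *
T0=[.6219,.0169,.1043];R0=Ro.from_euler('xyz',[179.6,-.3,3.8],degrees=True)
goto(*lift(T0,R0,40))
print(env.get_obs()["qpos"].round(1),env.get_obs()["joint_velocities"].round(1))
```

```text
t 9.1167 pos [0.5742 0.0111 0.2224] rpy [-178.5  -35.1    3.1] F [ 3.4  0.7 -4.4] w 0.0143 q [-24. -17.  18. 126.   8.  35.  -6.]
dp tool [-0.0013  0.0003 -0.0143] rot [0.6 5.2 0.1]
[-24.2 -16.7  18.4 125.6   8.2  35.3  -6.5] [ 22.  -12.2 -20.6  10.2  -2.3  -9.2   1.5]
```

>>> {"fn": "carry_out", "kwargs": {"plan": [{"grip": 1,"dp": [0,0,0],"rotation": [0,0,0]}]}}

```text
time_s: 9.2
tool_pos: [0.5736, 0.011, 0.2231]
tool_rot: [-178.5, -35.1, 3.1]
force: [3.0, 0.5, -4.9]
grip_width: 0.0142
```

Run:
```python
from h import *
T0=[.6219,.0169,.1043];R0=Ro.from_euler('xyz',[179.6,-.3,3.8],degrees=True)
goto(*lift(T0,R0,40))
print(env.get_obs()["qpos"].round(1),env.get_obs()["joint_velocities"].round(1))
cv2.imwrite('pics/s2.png',env.read_camera('scene')[:,:,::-1])
```

```text
t 9.2 pos [0.5736 0.011  0.2231] rpy [-178.5  -35.1    3.1] F [ 3.   0.5 -4.9] w 0.0142 q [-23. -17.  18. 126.   8.  35.  -6.]
dp tool [-0.0012  0.0003 -0.0133] rot [0.6 5.1 0. ]
[-23.5 -16.7  17.8 125.6   7.8  35.3  -6.1] [ 7.5  1.1 -6.1 -0.9 -5.4  1.   4.2]
```

View pics/s2.png

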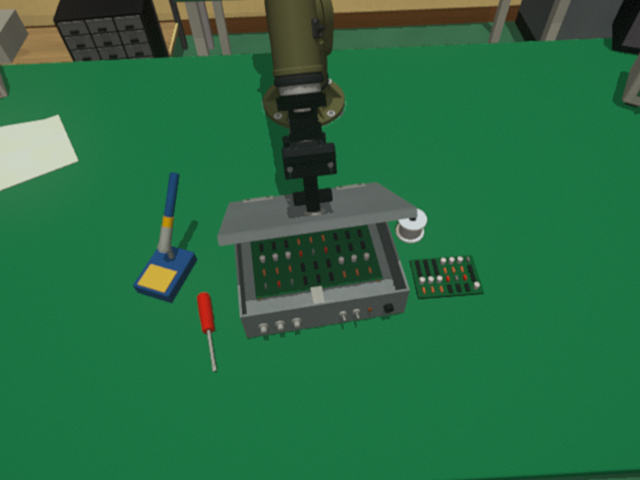

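The cover stands open and the gripper is holding it, with its far corners near (219,240) and (416,210). The bystanders look unmoved. I'll check the angle by casting those corners onto the cover's side planes.

Run:
```python
from h import *
c=np.radians(7); ex=np.array([np.cos(c),np.sin(c),0]); ey=np.array([-np.sin(c),np.cos(c),0])
for (u,v),s in (((219,239),-1),((416,211),1)):
    o,d=ray("scene",u,v); P=o+d*((s*.155-(o-H)@ey)/(d@ey)) - H
    print(P@ex,P[2],np.degrees(np.arctan2(P[2],P@ex)),np.hypot(P@ex,P[2]))
o=env.get_obs(); 
z=Ro.from_euler('xyz',o["tool_rot"],degrees=True).apply([0,0,-1]); print("tool tilt",np.degrees(np.arctan2(-z@ex,z[2])))
g=o["tool_pos"]+.019*z-H; print("grasp angle",np.degrees(np.arctan2(g[2],g@ex)-np.arctan2(.031,.205)), np.hypot(g[2],g@ex),np.hypot(.205,.031))
```

```text
0.21460028584600024 0.16131672055007637 36.93247216869902 0.2684704211160262
0.20289955998511416 0.1437355141915206 35.31403252254841 0.24865262814226147
tool tilt 35.07886174660704
grasp angle 36.781489749327704 0.2085764988284723 0.20733065378761528
```

The checks give 35–37°, inside the band. Going further would push joint 2 onto its limit. I'll settle here and check that it stays still.

>>> {"fn": "carry_out", "kwargs": {"plan": [{"grip": 1,"dp": [0,0,0],"rotation": [0,0,0]},{"grip": 1,"dp": [0,0,0],"rotation": [0,0,0]},{"grip": 1,"dp": [0,0,0],"rotation": [0,0,0]},{"grip": 1,"dp": [0,0,0],"rotation": [0,0,0]}]}}

```text
time_s: 9.58
tool_pos: [0.5746, 0.0111, 0.222]
tool_rot: [-178.5, -34.8, 3.1]
force: [3.2, 0.9, -2.8]
grip_width: 0.0143
```

Run:
```python
from h import *
for i in range(5):
    o=env.get_obs(); print(o["time_s"],o["tool_pos"].round(4),o["tool_rot"].round(2),o["qpos"].round(2),o["joint_velocities"].round(2),o["force"].round(1)); env.read_camera("top")
```

```text
9.5833 [0.5746 0.0111 0.222 ] [-178.49  -34.8     3.05] [-23.29 -16.31  17.71 125.35   7.49  35.52  -5.93] [-0.26  0.91  0.17 -0.6  -0.13  0.24  0.22] [ 3.2  0.9 -2.8]
9.6333 [0.5746 0.0112 0.222 ] [-178.5   -34.8     3.06] [-23.3  -16.31  17.71 125.35   7.49  35.52  -5.93] [-0.07 -0.34  0.    0.24  0.12 -0.23 -0.05] [ 2.2  0.1 -3.9]
9.6833 [0.5745 0.0111 0.222 ] [-178.49  -34.81    3.06] [-23.29 -16.33  17.71 125.36   7.49  35.51  -5.93] [-0.02 -0.35 -0.1   0.2   0.11 -0.22 -0.01] [ 3.4  1.9 -3.7]
9.7333 [0.5745 0.0111 0.2221] [-178.49  -34.83    3.06] [-23.29 -16.34  17.7  125.37   7.5   35.5   -5.93] [ 0.04 -0.32 -0.07  0.17  0.03 -0.13 -0.01] [ 3.2  1.5 -4.5]
9.7833 [0.5744 0.0111 0.2222] [-178.49  -34.84    3.06] [-23.29 -16.36  17.7  125.38   7.5   35.5   -5.93] [ 0.09 -0.32 -0.03  0.15 -0.   -0.05  0.09] [ 4.2  0.6 -4.6]
```

```bash
python3 -c "
from cell import env
print(env.sign_off())"
```

```text
the job is handed in; nothing more can be done
None
```

The cover is open and held steady in the gripper, but at about 36° rather than 45°. That is inside the 32–60° band. I handed the job in at about 9.8 s; no verdict came back.

- **Tug:** With the T-handle unturned, the cover rose about 5 mm and stopped hard at about 22 N, so the latch had caught.
- **Release and lift:** I eased off, turned the handle about 87° anticlockwise, and the cover lifted freely, weighing about 4–5 N at the handle.
- **Why not 45°:** Joint 2 was at -16.4° against its limit of -17.3°, so I stopped there. It was still creeping about 0.3°/s towards that limit at the last reading.
- **Final angle:** The checks agree only roughly. The cover's corners in the scene image gave 36.9° and 35.3°, the grasp position 36.8°, and the tool tilt 35.1°. After a few holding steps the tilt read 34.8°.
- **Hold:** The arm was nearly still, with joint speeds of 0.35°/s or less. Grip force was set to 45 N, and the wrist force was about 4–6 N.
- **Bystanders:** The four things around the box looked unmoved in the last scene picture I viewed. I judged that by eye and did not measure it.

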